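# Ready the slide spinner for inspection and hold its sprung lid at the mark

### The job

Get the small slide spinner ready for a colleague to inspect: fit the loose turning knob fully down onto the square spindle on its deck and let go of it, with the lid still shut; then lift the spring-loaded lid by its bar handle until the lid's pointer lines up with the index clip on the curved scale. Finish while still gripping the handle and holding the lid steady at that mark (the spring would shut it); do not shift the index clip, and leave the bottle, dish and vials where they are.

Things in the scene. Friction and masses are not known exactly. Their poses are not given: they have to be found in the camera images.
- turning_knob: Loose turning knob, 90 g, standing upright on the worktop. Hub: aluminium block 36 x 36 mm, 24 mm high, with a square bore 13.5 x 13.5 mm with a bevelled mouth, 20 mm deep, open below, its sides parallel to the hub's. On the hub stands a black grip bar 46 mm long (along x), 12 mm wide (along y), from 24 to 46 mm height: pinch it across its 12 mm. Origin: centre of the underside; z up.
- spindle_base (a point): Foot of the square steel spindle on the spinner's low right-hand deck: the point on its axis at the top of its round collar, 64 mm above the worktop, where the knob's underside rests when fully down. Spindle 10.5 mm square, 17 mm tall, tapered tip; x and y square to its flats, z up. It turns stiffly and may stand at any angle; any quarter-turn position of the knob will do.
- spinner: Slide spinner, fixed: white housing 130 mm deep (x), 225 mm wide (y -120 to +105 mm). Left: chamber 78 mm high under the grey lid; right: deck 60 mm high with the spindle at (0, -85) mm. Lid hinge at y = +95, z = 83 mm, shut handle at y = -10 mm. A flat curved scale at x = -68 mm (front) stands up to 190 mm high. Origin on the worktop; x points away from the robot at yaw 0, z up.
- lid_hinge (a point): Middle of the lid's hinge line, 83 mm above the worktop at the left side of the spinner. The hinge line runs along this frame's x; y points left, z up. This frame is fixed to the spinner.
- lid_handle (a point): Centre of the lid's bar handle: round steel bar, 10 mm diameter, parallel to the hinge line, 58 mm clear between its posts, axis 37 mm above the lid's top face (125 mm above the worktop when shut). In the lid's frame (that of lid_hinge when shut) 105 mm to -y and 42 mm up from the hinge. Pinch it from above; it turns between the fingers as the lid swings.
- lid (a joint): Opening angle of the lid in rad: 0 shut, grows as the handle end (right) rises and swings up to the left about the hinge line; at most 1.2. A spring shuts it: torque 0.25 N m shut, growing 0.5 N m per rad, plus the lid's weight of 0.2 kg: some 3.5 to 6 N at the handle.
- lid_pointer (a point): Tip of the lid's thin black pointer on its front edge, 110 mm from the hinge line; moves with the lid, its -y axis runs from the hinge line to the tip.
- index (a joint): Angle of the index clip on the curved scale, in rad, measured like the lid's: the lid's pointer meets the clip when joint lid equals this. Held by friction; not to be moved.
- index_mark (a point): Mark of the dark steel index clip (22 x 10 mm) on the curved scale, 110 mm from the hinge line: the place of the lid's pointer tip when lined up. Its -y axis runs from the hinge line to the mark.
- dropper_bottle: Bystander: dark dropper bottle with a red bulb, 49 mm across, 132 mm high; origin under its centre.
- petri_0: Bystander: glass dish, 59 mm across, 14 mm high; origin under its centre.
- vial_0: Bystander: sample vial, 22 mm across, 52 mm high, light cap; origin under its centre.
- vial_1: Bystander: sample vial, 22 mm across, 52 mm high, dark cap; origin under its centre.
Mind the look-alikes: they are no part of the job. There is more than one size of the turning_knob; the job needs the middle-sized.

How it is judged:
On the way:
1. the knob sits fully down on the spindle, let go, with the lid still shut (horizontal distance between turning_knob and spindle_base below 0.004 m and z of turning_knob in the frame of spindle_base between -0.004 and 0.004 m and angle between turning_knob's own z axis and vertical below 0.1 rad and contact force between the fingers and turning_knob below 0.1 N and value of joint lid below 0.08 rad), for 0.2 s.
At the end, for the whole second after the job is handed in: The lid is held steady (under 0.05 rad/s) by the fingers at its handle (more than 1.5 N, TCP within 45 mm of the bar's centre) with its pointer within 0.08 rad of the index clip, and the knob is fully down on the spindle (within 4 mm, upright), not touched by the fingers (angle between the y axis of lid_pointer and the y axis of index_mark, either way round below 0.08 rad and velocity of joint lid between -0.05 and 0.05 rad/s and contact force between the fingers and lid above 1.5 N and horizontal distance between turning_knob and spindle_base below 0.004 m and z of turning_knob in the frame of spindle_base between -0.004 and 0.004 m and angle between turning_knob's own z axis and vertical below 0.1 rad and contact force between the fingers and turning_knob below 0.1 N and distance between the grasp point and lid_handle below 0.045 m); the arm keeps its last pose, push and grip.
It fails at once if the index clip is shifted on the scale by more than 6 mm (distance of index_mark from where it was at the start of the episode above 0.006 m).
It fails at once if a bystander is pushed more than 30 mm or knocked over (distance of any of dropper_bottle, petri_0, vial_0, vial_1 from where it was at the start of the episode above 0.03 m or angle between any of dropper_bottle, vial_0, vial_1's own z axis and vertical above 0.6 rad).
It also fails if it takes over 54 s, if anything falls off the work surface, if the arm or the gripper's body presses on something with over 40 N, if the wrist force passes 120 N, or if a joint passes its speed limit or range.

### The arm

A 6-joint arm with a two-finger parallel gripper is mounted at the origin on a cart in front of the work surface, level with it; the furniture and walls round the work are solid. World frame = base frame: x ahead of the robot, y to its left, z up, the work surface at z = 0. Lengths are in m, angles in rad, forces in N, time in s.
With the tool pointing down it reaches from about 0.375 to 0.975 m from the base axis. Payload 3.8 kg.
Tool frame: the origin (TCP) lies between the finger pads, 19 mm behind the fingertips; this is the grasp point; z points along the fingers, y is the line along which they close (so a half turn about z gives the same grasp; the last joint's range is limited). The gripper opens to 85 mm and grips with 20 to 120 N. Pads are 22 mm wide; open, the fingers measure 114 mm over their backs; the gripper's body (76 mm by 85 mm) begins 54 mm behind the grasp point. The pads swing forward as they close: fully open they stand 13 mm farther back than shut.
Start: joints at [-1.161, 0.264, 1.604, -0, 1.274, -0.037], TCP at [0.292, -0.609, 0.25] pointing down, gripper open.
Joint ranges: [-2.63, 2.63], [-0.94, 2.18], [0.31, 2.57], [-1.31, 4.45], [0, 2.66], [-2.55, 2.55]. Speed limits (rad/s): [2.57, 2.57, 3.14, 3.14, 3.14, 3.14].

### API

Orientations are given as a rotation vector (axis times angle).
In Python, from workcell import status, read_camera, workorder, masks_of gives the robot as it stands.
- The arm moves only by the tool drive_tool, never from a script. Its argument "rows" is a list of rows, each a list of 7 numbers: the turn, a rotation vector about the tool's x, y, z in degrees, then the shift along the tool's x, y, z in m, then the opening, from 0 (shut) to 1 (fully open). In form: [[ax, ay, az, tx, ty, tz, claw], ...]. A call has 1 to 8 rows; each row shifts and turns the commanded pose from where the row before left it, along the tool's axes as they then stand; what a row does not reach is not made up. A row lasts 1/12 s, in which the tool goes at most 41.7 mm and 7.16 degrees, less where a joint would pass 70% of its speed; a pose out of reach is approached as far as the arm can. A call is refused whole if a number of a shift passes 0.0417 or a number of a turn 7.16, either way. A call with a gripper value outside its range is refused whole. The fingers move at their own pace and stop on an object; "force" is the grip in N (left out, the last holds). Time passes only in rows, so rows that do not move let the fingers close. It gives the time, the measured TCP pose, the force, the opening and the grip force at its end, in the units of the state.
- status.read_state(): the state, without advancing time (a new reading comes with each control period).
- read_camera(name): name is "side" or "top"; returns a dict with "color" (480x640x3 uint8, red, green, blue), "intrinsics" (3x3 intrinsics, pixels), "world_from_camera" (4x4, takes a point from camera to world coordinates). Camera axes: x right, y up, looking along -z (the intrinsics and any distortion apply to the point x, -y, -z); pixel columns grow to the right and rows downward; lengths in m; the calibration is good to about 2 mm. A picture is of the moment at which its call begins. There is no depth.
- workorder.finish_job(): hands the job in; it is judged then, once.
Trained networks look in a picture, given as the dict that the camera call returned (one of the last four; its "shot" number tells which), for a name from the list of things; names that differ only in an ending like _2 or _b are one class to them, and where a whole thing is asked for, a point or a joint stands for the part that bears it (a point fixed in the world has none). Each returns a list of dicts, best first, with "score" (0 to 1); they miss things now and then, are a little off and sometimes report something else, mostly with a low value. They report only what shows in the picture. A call takes as long as a camera call. They do not tell look-alikes from the thing itself.
- masks_of(picture, name): "mask" (480x640 bool, what is visible of it) and "bbox" ([left, top, right, bottom] in pixels, round what is visible of it).
The state is a dict: "time": time; "q": joint angles; "joint_vel": joint speeds; "joint_torque": joint torques, N m; "tool_pos": TCP position; "tcp_rot": TCP orientation; "wrist_force": force on the tool from outside, world axes, zero at the start; "torque": the same for the moment, N m; "width": opening from 0.0 (shut) to 1.0 (fully open); "grip_force": force on a finger pad.
Only numpy, scipy, OpenCV 4.12 (cv2) and the standard library are available. Lean on these libraries where they do the work, as an engineer would, in place of code of your own. Each camera call takes 0.05 s, during which the arm holds its last target. There are 200 camera calls.

## Working session

There is one attempt and no reset: what is moved stays moved. The work goes in short steps, Python scripts to look and compute and a tool call to move; the robot and the scene stay as the last step left them, time stands still between calls to the robot, and variables do not carry over. Pictures are saved under pics/ and viewed, at most 10 in all, crops included, and the job is handed in when it is done.

Besides the shell and the picture viewer there is one more tool, called after "Emit:" by a JSON object that holds its "method" and its "body". drive_tool: Moves the arm, as the interface text tells. Its arguments: {"type":"object","properties":{"rows":{"type":"array"},"force":{"type":"number"}},"required":["rows"]}

```bash
mkdir -p pics
cat > h.py <<'E'
import numpy as np, cv2
from workcell import status, read_camera, workorder, masks_of
def proj(p,P):
    T=np.linalg.inv(p["world_from_camera"]); c=T[:3,:3]@np.asarray(P,float)+T[:3,3]
    v=p["intrinsics"]@np.array([c[0],-c[1],-c[2]]); return v[:2]/v[2]
def ray(p,u,v):
    T=np.array(p["world_from_camera"]); d=np.linalg.inv(p["intrinsics"])@[u,v,1]; d=T[:3,:3]@[d[0],-d[1],-d[2]]; return T[:3,3],d
def onz(p,u,v,z):
    o,d=ray(p,u,v); return o+d*(z-o[2])/d[2]
E
python3 - <<'E'
from h import *
for n in("side","top"):
    p=read_camera(n); cv2.imwrite(f"pics/{n}0.png",p["color"][:,:,::-1]); print(n,[k for k in p],np.round(p["world_from_camera"],3).tolist(),np.round(p["intrinsics"],1).tolist())
    for o in("turning_knob","spinner","lid_handle","index_mark","lid_pointer","dropper_bottle"):
        print(o,[(round(m["score"],2),m["bbox"]) for m in masks_of(p,o)])
print(status.read_state())
E
```

```text
side ['color', 'intrinsics', 'world_from_camera', 'shot'] [[0.963, -0.192, 0.188, 0.77], [0.269, 0.658, -0.703, -0.659], [0.011, 0.728, 0.686, 0.783], [0.0, 0.0, 0.0, 1.0]] [[548.5, 0.0, 326.1], [0.0, 548.5, 239.4], [0.0, 0.0, 1.0]]
turning_knob [(0.92, [227.6, 296.5, 267.9, 336.5]), (0.82, [236.3, 375.3, 268.4, 414.0]), (0.72, [279.2, 350.2, 295.9, 375.1])]
spinner [(0.63, [256.7, 158.6, 355.9, 300.6])]
lid_handle [(0.66, [279.8, 188.4, 360.1, 239.3])]
index_mark [(0.55, [272.7, 176.1, 276.0, 180.0])]
lid_pointer [(0.57, [275.8, 188.8, 357.0, 238.6])]
dropper_bottle [(0.97, [319.0, 370.4, 355.1, 435.0])]
top ['color', 'intrinsics', 'world_from_camera', 'shot'] [[-0.005, 0.997, -0.076, 0.527], [-1.0, -0.003, 0.03, 0.034], [0.03, 0.077, 0.997, 1.175], [0.0, 0.0, 0.0, 1.0]] [[579.5, 0.0, 318.0], [0.0, 579.5, 245.9], [0.0, 0.0, 1.0]]
turning_knob [(0.8, [433.2, 270.0, 458.4, 296.4]), (0.58, [353.8, 297.4, 386.9, 331.9]), (0.44, [396.5, 260.3, 414.4, 277.8])]
spinner [(0.8, [213.1, 249.2, 331.3, 334.1])]
lid_handle [(0.66, [221.4, 253.4, 282.1, 324.5])]
index_mark [(0.25, [164.9, 211.9, 177.1, 224.7])]
lid_pointer [(0.75, [217.9, 249.9, 281.1, 323.9])]
dropper_bottle [(0.87, [423.9, 195.6, 458.5, 227.7]), (0.41, [216.3, 249.4, 278.5, 323.3])]
{'time': 0.7, 'q': array([-1.16090702e+00,  2.63810451e-01,  1.60394422e+00, -2.79617622e-07,
        1.27368350e+00, -3.69160680e-02]), 'joint_vel': array([ 0.00249439, -0.00013305,  0.00267195,  0.00107859,  0.00026021,
        0.00022466]), 'joint_torque': array([-5.38579516e-04, -5.14847839e+01, -3.67612517e+01, -8.20911373e-05,
        3.89896586e-04, -1.71363587e-05]), 'tool_pos': array([ 0.29165825, -0.60876803,  0.2500703 ]), 'tcp_rot': array([3.06337357e+00, 6.95983280e-01, 4.45743774e-05]), 'wrist_force': array([ 0.70036816, -0.24634197, -0.01945334]), 'torque': array([-0.04976723, -0.05347379,  0.04178643]), 'grip_force': 0.0, 'width': 0.9989963308223498}
```

View pics/side0.png

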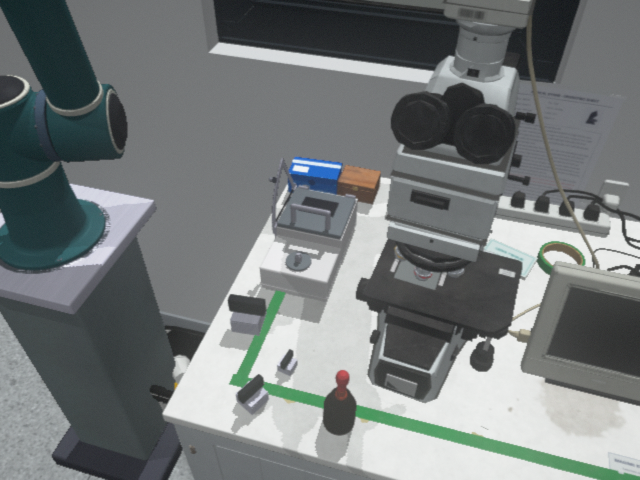

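View pics/top0.png

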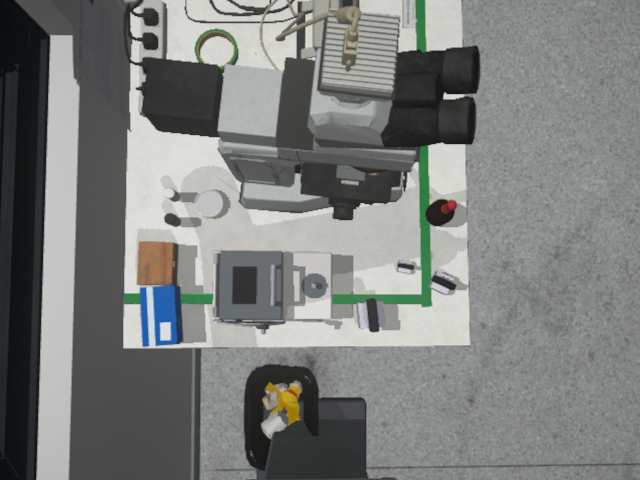

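The top view shows three knobs, at (370,315) large, (443,282) middle and (405,267) small. By bar length (about 30, 25 and 17 px, with 46 mm ≈ 23–24 px) the one at (443,282) fits. I'll confirm it with enlarged crops.

Run:
```python
from h import *
p=read_camera("top"); c=p["color"][200:340,340:470,::-1]
a=cv2.resize(c,None,fx=4,fy=4,interpolation=cv2.INTER_CUBIC)
c=p["color"][240:340,205:340,::-1]; cv2.imwrite("pics/spt.png",cv2.resize(c,None,fx=5.9,fy=5.9,interpolation=cv2.INTER_CUBIC))
cv2.imwrite("pics/knt.png",a)
for m in masks_of(p,"turning_knob"):
    r=cv2.minAreaRect(np.argwhere(m["mask"])[:,::-1].astype(np.float32)); print(round(m["score"],2),np.round(r[0],1),np.round(r[1],1),r[2],onz(p,*r[0],.03).round(3))
for n,(u,v) in dict(big=(370,315),mid=(443,282),small=(405,267)).items():
    q=onz(p,u,v,.046); print(n,q.round(3),"px/m",np.linalg.norm(proj(p,q+[0,.1,0])-proj(p,q))*10)
s=read_camera("side"); c=s["color"][150:310,220:370,::-1]
cv2.imwrite("pics/sps.png",cv2.resize(c,None,fx=3.75,fy=3.75,interpolation=cv2.INTER_CUBIC))
```

```text
0.78 [370.1 314.7] [33.7 26.9] 84.2894058227539 [ 0.479 -0.103  0.03 ]
0.65 [442.5 283. ] [25.9 20.1] 26.56505012512207 [ 0.541 -0.248  0.03 ]
0.48 [404.5 266. ] [15.4 12.6] 8.13010311126709 [ 0.575 -0.173  0.03 ]
0.21 [249.5 286.5] [71. 63.] 90.0 [0.536 0.134 0.03 ]
big [ 0.479 -0.101  0.046] px/m 514.6227695947754
mid [ 0.542 -0.245  0.046] px/m 508.48125728909577
small [ 0.572 -0.171  0.046] px/m 509.4847570793668
```

View pics/knt.png

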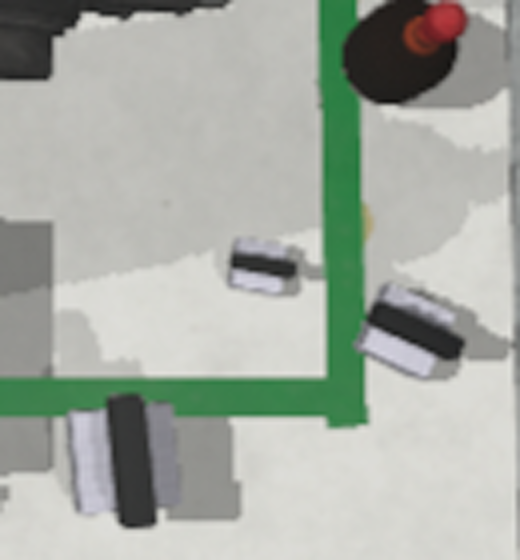

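View pics/spt.png

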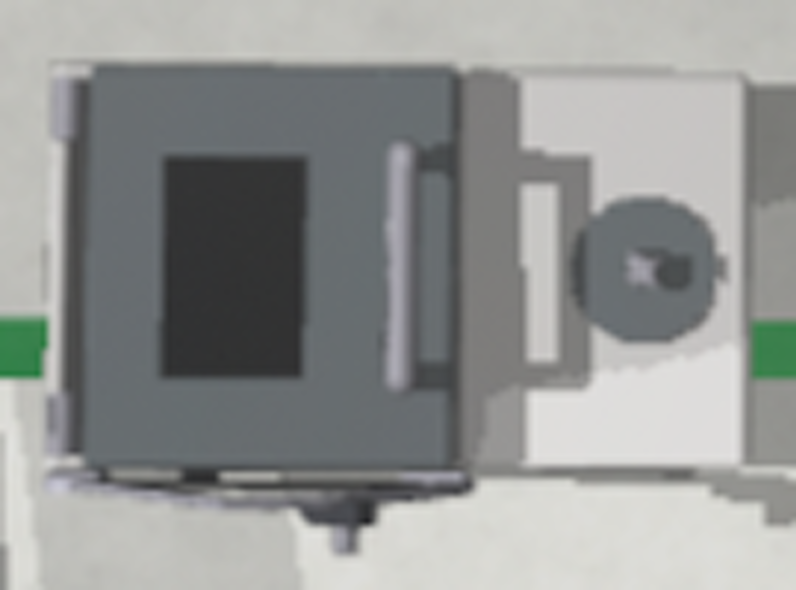

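View pics/sps.png

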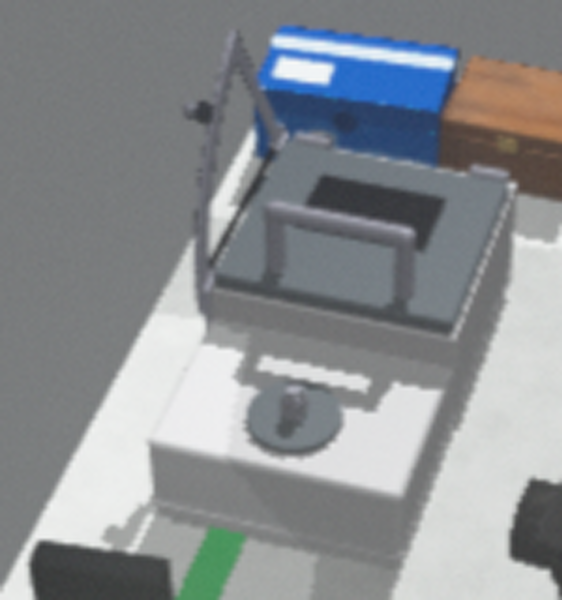

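The top crop shows the three knobs. The middle one's bar runs (373,312)–(460,347) in the crop, its ~36 mm hub is clear, and it sits next to the green tape corner. The spinner is near yaw 0, with the spindle at crop (643,268) on the grey disc and the clip at crop (345,515). In the side crop the clip is at (200,110) and the bar handle runs (268,208)–(412,237). Next I fit the poses.

```bash
cat > m.py <<'E'
from h import *
from scipy.optimize import least_squares, minimize
T=read_camera("top"); S=read_camera("side")
t=lambda a,b:(205+(a+.5)/5.9-.5,240+(b+.5)/5.9-.5); s=lambda a,b:(220+(a+.5)/3.75-.5,150+(b+.5)/3.75-.5)
obs=[(T,t(745,75),(.065,-.12,.06)),(T,t(745,465),(-.065,-.12,.06)),(T,t(402,148),None,1),(T,t(395,387),None,-1),
(S,s(152,440),(-.065,-.12,.06)),(S,s(403,495),(.065,-.12,.06)),(S,s(268,208),None,-1),(S,s(412,237),None,1),(T,t(643,268),(0,-.085,.081)),(S,s(293,393),(0,-.085,.081))]
def W(p,l):
    c,k=np.cos(p[2]),np.sin(p[2]); return np.array([p[0]+c*l[0]-k*l[1],p[1]+k*l[0]+c*l[1],l[2]])
def res(p): return np.concatenate([proj(o[0],W(p,o[2] or (o[3]*p[3],-.01,.125)))-o[1] for o in obs])
r=least_squares(res,[.53,.08,0,.034]); P=r.x
print("spinner",P.round(4)); print(res(P).round(1).reshape(-1,2).tolist())
for n,l in dict(spindle=(0,-.085,.064),handle=(0,-.01,.125)).items(): print(n,W(P,l).round(4))
def ia(a): return W(P,(-.068,.095-.11*np.cos(a),.083+.11*np.sin(a)))
def tri(a,b):
    A=[];B=[]
    for c,uv in((T,a),(S,b)):
        o,d=ray(c,*uv); d/=np.linalg.norm(d); M=np.eye(3)-np.outer(d,d); A.append(M);B.append(M@o)
    return np.linalg.solve(sum(A),sum(B))
q=tri(t(643,268),s(293,393)); print("spindle tip tri",q.round(4))
q=tri(t(399,267),s(340,222)); print("handle tri",q.round(4))
q=tri(t(340,513),s(202,110)); h=W(P,(0,.095,.083)); print("clip tri",q.round(4),"angle",np.arctan2(q[2]-h[2],h[1]-q[1]),np.hypot(q[2]-h[2],h[1]-q[1]))
f=least_squares(lambda a:np.r_[proj(T,ia(a[0]))-t(340,513),proj(S,ia(a[0]))-s(202,110)],[.6]); print("index",f.x,f.fun.round(1))
# knob
def rend(c,p,box,K=8,R=None):
    (x0,x1,y0,y1,z0,z1)=box; pts=np.array([proj(c,W(p,(x,y,z))) for x in(x0,x1) for y in(y0,y1) for z in(z0,z1)])
    m=np.zeros(((R[3]-R[1])*K,(R[2]-R[0])*K),np.uint8); hl=cv2.convexHull(((pts+.5-[R[0],R[1]])*K).astype(np.float32))
    cv2.fillConvexPoly(m,np.round(hl*16-8).astype(np.int32),1,shift=4); return m>0
BAR=(-.023,.023,-.006,.006,.024,.046)
def masks():
    out=[]
    for c,R in((T,(425,262,465,302)),(S,(228,366,278,420))):
        g=cv2.resize(c["color"][R[1]:R[3],R[0]:R[2]].max(2),None,fx=8,fy=8,interpolation=cv2.INTER_LINEAR)
        out.append((c,R,g<95))
    return out
if __name__=="__main__":
    Ms=masks()
    def cost(p): return sum(1-(m&(k:=rend(c,p,BAR,8,R))).sum()/max(1,(m|k).sum()) for c,R,m in Ms)
    b=None
    for y in np.radians([-60,-75,-90,-105,-120,-135]):
        o=minimize(cost,[.54,-.248,y],method="Nelder-Mead",options=dict(initial_simplex=[[.54,-.248,y],[.546,-.248,y],[.54,-.242,y],[.54,-.248,y+.15]]))
        if b is None or o.fun<b.fun:b=o
    print("knob",b.x.round(4),np.degrees(b.x[2]).round(1),"cost",b.fun)
    tip=q
    zs=[]
    for c in(T,S):
        u=proj(c,W(P,(0,-.085,.075))); x,y=int(u[0])-14,int(u[1])-14
        zs.append(cv2.resize(c["color"][y:y+28,x:x+28,::-1],(392,392),interpolation=cv2.INTER_CUBIC)); print(x,y)
    cv2.imwrite("pics/spin.png",np.hstack(zs))
E
python3 m.py
```

```text
spinner [ 0.5385  0.0953 -0.0054  0.0369]
[[-0.0, -1.2], [0.1, 0.5], [-0.7, -0.6], [0.2, -0.2], [-1.8, 0.4], [-0.0, 0.8], [0.0, 0.5], [-0.4, 0.1], [-0.7, -0.3], [0.2, -1.1]]
spindle [0.538  0.0103 0.064 ]
handle [0.5384 0.0853 0.125 ]
spindle tip tri [0.5377 0.0091 0.0792]
handle tri [0.5384 0.0849 0.1262]
clip tri [0.4651 0.0994 0.1691] angle 0.7581913535867558 0.12522524213797065
index [0.71518278] [-4.1 -3.1  5.   3.9]
knob [ 0.5425 -0.2484 -1.9861] -113.8 cost 0.3422697931415152
298 270
284 241
```

View pics/spin.png

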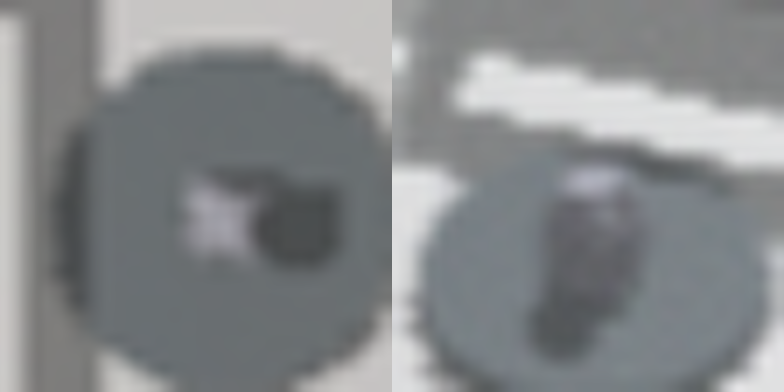

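Spindle crop: the light top is centred near (225,220) in the left half and the shaft spans x 543–640 in the right half, so it is turned by a moderate angle. I'll refine that angle by colour and check the index clip with an overlay.

```bash
cat > n.py <<'E'
from m import *
Ms=[]
for c,(dx,dy),th in((T,(-14,-14),0),(S,(-14,-14),0)):
    u=proj(c,W(P,(0,-.085,.075))); x,y=int(u[0])-10,int(u[1])-12; R=(x,y,x+20,y+22)
    g=c["color"][y:y+22,x:x+20].astype(np.float32); Ms.append((c,R,g[:,:,0]-g[:,:,1]))
    print(np.round(Ms[-1][2][4:18,3:17]).astype(int))
def feat(c,R,p,K=8):
    m=(rend(c,p,(-.00525,.00525,-.00525,.00525,.064,.077),K,R)|rend(c,p,(-.0035,.0035,-.0035,.0035,.064,.081),K,R)).astype(np.float32)
    return cv2.GaussianBlur(cv2.resize(m,(R[2]-R[0],R[3]-R[1]),interpolation=cv2.INTER_AREA),(0,0),.5)
def cst(p,which=(0,1)):
    e=0
    for i in which:
        c,R,g=Ms[i]; f=feat(c,R,p).ravel(); e+=1-np.corrcoef(f,g.ravel())[0,1]
    return e
for w in((0,),(1,),(0,1)):
    L=[]
    for d in range(-45,45,5):
        a=np.radians(d); o=minimize(lambda v:cst((v[0],v[1],a),w),[.538,.0095],method="Nelder-Mead",options=dict(initial_simplex=[[.538,.0095],[.54,.0095],[.538,.0115]],maxiter=40))
        L.append((d,round(o.fun,3),o.x.round(4).tolist()))
    print(w,sorted(L,key=lambda z:z[1])[:6])
ims=[]
for c,R in((T,(215,290,295,340)),(S,(255,150,320,240))):
    k=6; im=cv2.resize(c["color"][R[1]:R[3],R[0]:R[2],::-1],None,fx=k,fy=k,interpolation=cv2.INTER_CUBIC)
    for a in np.arange(0,1.21,.2):
        u=proj(c,ia(a)); cv2.circle(im,tuple(int(round(v)) for v in (u+.5-R[:2])*k-.5),2,(0,0,255) if abs(a-.6)>.01 else (0,255,255),-1)
    ims.append(im)
H=max(i.shape[0] for i in ims); ims=[cv2.copyMakeBorder(i,0,H-i.shape[0],0,0,cv2.BORDER_CONSTANT) for i in ims]
z=np.hstack(ims); print(z.shape); cv2.imwrite("pics/clip.png",cv2.resize(z,(0,0),fx=.9,fy=.9) )
E
python3 n.py | tail -n +8
```

```text
index [0.71518278] [-4.1 -3.1  5.   3.9]
[[-1 -2 -5 -6 -6 -6 -6 -6 -5 -5 -6 -6 -6 -6]
 [-4 -5 -5 -6 -6 -6 -5 -6 -6 -6 -5 -6 -6 -5]
 [-5 -5 -6 -6 -6 -6 -6 -6 -5 -5 -6 -6 -5 -5]
 [-5 -6 -6 -5 -5 -5 -4 -5 -6 -6 -6 -6 -6 -6]
 [-5 -5 -5 -6 -6 -4 -5 -4 -4 -5 -6 -5 -6 -6]
 [-5 -5 -6 -6 -6 -6 -5 -4 -4 -5 -5 -6 -6 -6]
 [-5 -5 -6 -6 -6 -6 -4 -2 -3 -3 -3 -4 -5 -5]
 [-5 -5 -6 -6 -6 -6 -3  1  1  0  0 -1 -2 -4]
 [-5 -5 -5 -6 -6 -6 -2  1  1  2  1  0 -2 -3]
 [-5 -6 -6 -6 -6 -5 -1  1  2  2  1  0 -2 -3]
 [-5 -5 -5 -6 -6 -5 -1  1  1  1  1 -1 -3 -3]
 [-5 -5 -5 -6 -5 -5 -2  1  1  1  2  0 -3 -3]
 [-4 -5 -5 -5 -5 -5 -3 -3 -2 -2 -1 -2 -3 -3]
 [-5 -5 -5 -6 -6 -6 -5 -5 -4 -5 -4 -5 -5 -4]]
[[-2 -1 -1 -1 -2 -1 -1  0 -1  0 -3 -2 -3 -2]
 [ 0 -2 -2  0 -1 -2 -1 -1 -1  0 -2 -2 -2 -2]
 [-1 -1 -2 -2 -1 -2 -1 -1  0  0 -1 -2 -1 -1]
 [-1 -3 -2  0 -2 -1 -2 -1 -1 -2  0 -2 -1 -1]
 [-1 -2 -3 -2 -4 -3 -3 -1 -2 -3 -2 -3 -1 -1]
 [-2 -4 -4 -8 -7 -5 -2 -2 -4 -3 -4 -4 -2 -3]
 [-5 -7 -8 -6 -7 -3 -2 -3 -2 -3 -5 -7 -5 -4]
 [-8 -7 -8 -6 -5 -2 -2 -2 -2 -1 -4 -7 -7 -7]
 [-7 -5 -7 -6 -5 -1 -2 -2  0  0 -4 -6 -7 -8]
 [-7 -8 -7 -6 -3  0  0 
[... 304 characters left out ...]
.float64(0.586), [0.5373, 0.0082]), (0, np.float64(0.586), [0.5372, 0.0081]), (-20, np.float64(0.589), [0.5373, 0.0082]), (5, np.float64(0.591), [0.5371, 0.0082])]
(1,) [(15, np.float64(0.725), [0.5371, 0.0121]), (10, np.float64(0.726), [0.537, 0.0121]), (20, np.float64(0.727), [0.5371, 0.012]), (5, np.float64(0.73), [0.5373, 0.0114]), (25, np.float64(0.734), [0.5373, 0.0105]), (0, np.float64(0.737), [0.5375, 0.0104])]
(0, 1) [(15, np.float64(1.337), [0.5375, 0.0088]), (10, np.float64(1.339), [0.5375, 0.0088]), (5, np.float64(1.341), [0.5375, 0.0088]), (0, np.float64(1.343), [0.5376, 0.0087]), (20, np.float64(1.343), [0.5375, 0.0087]), (-5, np.float64(1.346), [0.5376, 0.0085])]
(540, 870, 3)
```

View pics/clip.png

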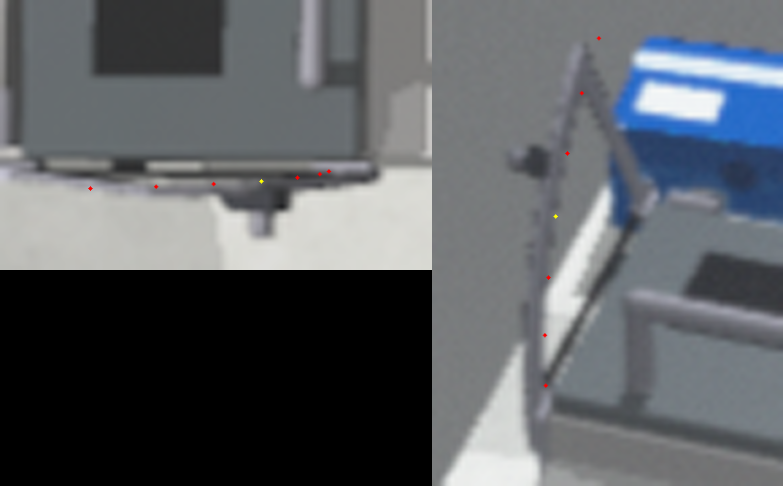

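The side overlay puts the clip near 0.78 rad and free triangulation gives 0.758, so I'll use about 0.76 and check it visually later. The knob is at (0.5425, −0.248) with its bar at 66°. The spindle is at (0.538, 0.0095) with yaw around 7°. First move: turn the tool, then go to the knob.

Emit:
{"method": "drive_tool", "body": {"rows": [[0,0,-6.8,0,0,0,1],[0,0,-6.8,0,0,0,1],[0,0,-6.8,0,0,0,1],[0,0,-6.8,0,0,0,1],[0,0,-6.7,0,0,0,1],[0,0,-6.7,0,0,0,1],[0,0,0,0.0359,0.007,0.0075,1],[0,0,0,0.0359,0.007,0.0075,1]]}}

```text
time: 1.72
tool_pos: [0.3331, -0.5498, 0.2354]
tcp_rot: [2.633, 1.711, -0.0]
wrist_force: [0.8, -0.6, -0.4]
width: 0.996
grip_force: 0.0
```

Emit:
{"method": "drive_tool", "body": {"rows": [[0,0,0,0.0359,0.007,0.0075,1],[0,0,0,0.0359,0.007,0.0075,1],[0,0,0,0.0359,0.007,0.0075,1],[0,0,0,0.0359,0.007,0.0075,1],[0,0,0,0.0359,0.007,0.0075,1],[0,0,0,0.0359,0.007,0.0075,1],[0,0,0,0.0359,0.007,0.0075,1],[0,0,0,0.0359,0.007,0.0075,1]]}}

```text
time: 2.38
tool_pos: [0.5014, -0.307, 0.1749]
tcp_rot: [2.631, 1.715, 0.0]
wrist_force: [1.3, -1.0, 0.3]
width: 0.997
grip_force: 0.0
```

Emit:
{"method": "drive_tool", "body": {"rows": [[0,0,0,0.0359,0.007,0.0075,1],[0,0,0,0.0359,0.007,0.0075,1],[0,0,0,0,0,0,1],[0,0,0,0,0,0,1],[0,0,0,0,0,0,1]]}}

```text
time: 2.8
tool_pos: [0.5423, -0.2485, 0.16]
tcp_rot: [2.631, 1.717, -0.001]
wrist_force: [-0.1, -1.2, 0.6]
width: 1.001
grip_force: 0.0
```

Emit:
{"method": "drive_tool", "body": {"rows": [[0,0,0,0,0,0.03,1],[0,0,0,0,0,0.03,0.6],[0,0,0,0,0,0.03,0.4],[0,0,0,0,0,0.015,0.4],[0,0,0,0,0,0.008,0.4],[0,0,0,0,0,0,0.4],[0,0,0,0,0,0,0.0],[0,0,0,0,0,0,0.0]], "force": 40}}

```text
time: 3.47
tool_pos: [0.5435, -0.2498, 0.0488]
tcp_rot: [2.63, 1.713, 0.002]
wrist_force: [0.5, -0.2, -0.6]
width: 0.129
grip_force: 29.9
```

Emit:
{"method": "drive_tool", "body": {"rows": [[0,0,0,0,0,0,0],[0,0,0,0,0,0,0],[0,0,0,0,0,0,0],[0,0,0,0,0,0,0]]}}

```text
time: 3.8
tool_pos: [0.5435, -0.2492, 0.0487]
tcp_rot: [2.629, 1.714, 0.002]
wrist_force: [-0.8, -1.1, 6.0]
width: 0.125
grip_force: 43.3
```

Gripped at about 11 mm. I'll lift and turn toward 97°.

Emit:
{"method": "drive_tool", "body": {"rows": [[0,0,0,0,0,-0.03,0],[0,0,0,0,0,-0.04,0],[0,0,0,0,0,-0.04,0],[0,0,-6.2,0,0,-0.012,0],[0,0,-6.2,0,0,0,0],[0,0,-6.2,0,0,0,0],[0,0,-6.2,0,0,0,0],[0,0,-6.2,0,0,0,0]]}}

```text
time: 4.47
tool_pos: [0.5422, -0.2481, 0.1691]
tcp_rot: [-2.071, -2.362, -0.0]
wrist_force: [0.1, 0.3, -1.5]
width: 0.129
grip_force: 42.4
```

Run:
```python
from h import *
s=status.read_state(); print(s["tool_pos"],s["tcp_rot"],np.degrees(2*np.arctan2(s["tcp_rot"][1],s["tcp_rot"][0])),s["wrist_force"],s["width"])
```

```text
[ 0.54221064 -0.24811994  0.16908543] [-2.07084665e+00 -2.36233985e+00 -2.57588130e-04] -262.47614631771563 [ 0.11469993  0.26300815 -1.53767974] 0.12898252189307066
```

Emit:
{"method": "drive_tool", "body": {"rows": [[0,0,0,0.032,0.0037,0,0],[0,0,0,0.032,0.0037,0,0],[0,0,0,0.032,0.0037,0,0],[0,0,0,0.032,0.0037,0,0],[0,0,0,0.032,0.0037,0,0],[0,0,0,0.032,0.0037,0,0],[0,0,0,0.032,0.0037,0,0],[0,0,0,0.032,0.0037,0,0]]}}

```text
time: 5.13
tool_pos: [0.5391, 0.011, 0.1689]
tcp_rot: [-2.077, -2.356, -0.0]
wrist_force: [-0.9, 0.4, -0.1]
width: 0.132
grip_force: 42.4
```

Emit:
{"method": "drive_tool", "body": {"rows": [[0,0,0,0,0,0.01,0],[0,0,0,0,0,0,0],[0,0,0,0,0,0,0]]}}

```text
time: 5.38
tool_pos: [0.5387, 0.0092, 0.1581]
tcp_rot: [-2.075, -2.357, 0.003]
wrist_force: [0.2, -0.5, -1.3]
width: 0.13
grip_force: 42.4
```

Run:
```python
from h import *
s=status.read_state(); print(s["tool_pos"],s["tcp_rot"])
p=read_camera("side"); u=proj(p,s["tool_pos"]-[0,0,.04]); print(u)
x,y=int(u[0])-35,int(u[1])-35
a=cv2.resize(p["color"][y:y+70,x:x+70,::-1],None,fx=8,fy=8,interpolation=cv2.INTER_CUBIC); print(x,y)
np.save("s1.npy",p["color"])
cv2.imwrite("pics/hov.png",a)
```

```text
[0.53871975 0.00923316 0.15807015] [-2.07534079 -2.35675302  0.00271343]
[297.71405686 238.92529406]
262 203
```

View pics/hov.png

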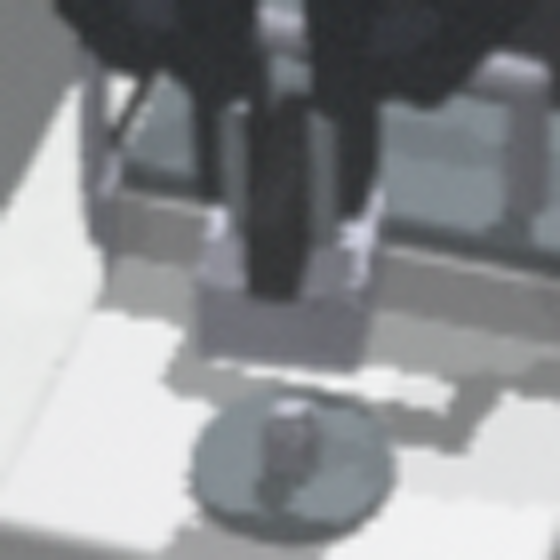

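The crop shows the hub's lower front edge (200,355)–(360,368) and the spindle top at (290,410) just below. I'll compare them in this one camera.

Run:
```python
from h import *
s=status.read_state(); tp=s["tool_pos"]; p=read_camera("side")
yaw=np.radians(np.degrees(2*np.arctan2(s["tcp_rot"][1],s["tcp_rot"][0]))%360); x=np.array([np.cos(yaw),np.sin(yaw),0])
f=lambda a,b:(262+(a+.5)/8-.5,203+(b+.5)/8-.5)
zb=tp[2]-.0487
L=onz(p,*f(200,354),zb); R=onz(p,*f(362,368),zb)
print("edge",L.round(4),R.round(4),np.linalg.norm(L-R),"yaw",np.degrees(np.arctan2(*(R-L)[1::-1])), "tool",np.degrees(yaw))
print("hub c",((L+R)/2+.018*x).round(4),"tcp",tp.round(4))
B=[onz(p,*f(248,296),zb+.024),onz(p,*f(300,302),zb+.024)]; print("bar c",(sum(B)/2+.023*x).round(4),np.linalg.norm(B[0]-B[1]))
print("spindle",onz(p,*f(291,410),.0795).round(4))
# side-face line of spindle width
```

```text
edge [ 0.5232 -0.0073  0.1098] [ 0.5587 -0.0016  0.1098] 0.0359992818227926 yaw 9.208598784981675 tool 97.19902845390925
hub c [0.5387 0.0134 0.1098] tcp [0.5392 0.0087 0.1585]
bar c [0.5389 0.0129 0.1338] 0.01139520272690972
spindle [0.5378 0.0105 0.0795]
```

```bash
sed -i 's/^T=read/import sys\nT=read/' m.py
python3 - <<'E'
from h import *
s=status.read_state(); tp=s["tool_pos"]; p=read_camera("side"); yaw=np.radians(97.2)
x=np.array([np.cos(yaw),np.sin(yaw),0]); y=np.array([np.sin(yaw),-np.cos(yaw),0])
g=lambda P:((proj(p,P)+.5-[262,203])*8-.5).round(0)
for k in(-.006,-.015,.006,.015): print("tip front",k,g(tp+k*y-.011*x-[0,0,.019]))
print("pred hub bottom corners",g(tp-.018*x-.018*y-[0,0,.0487]),g(tp-.018*x+.018*y-[0,0,.0487]))
print("pred bar front bottom",g(tp-.023*x-.006*y-[0,0,.0247]),g(tp-.023*x+.006*y-[0,0,.0247]))
I=cv2.resize(p["color"][203:273,262:332],None,fx=8,fy=8,interpolation=cv2.INTER_LINEAR).max(2)
for c in(205,215,230,340,350,360,370): print(c,I[120:300:8,c].tolist())
E
```

```text
tip front -0.006 [252. 252.]
tip front -0.015 [211. 248.]
tip front 0.006 [307. 258.]
tip front 0.015 [348. 263.]
pred hub bottom corners [197. 367.] [358. 385.]
pred bar front bottom [243. 309.] [298. 315.]
205 [55, 56, 59, 60, 62, 64, 65, 62, 60, 66, 91, 135, 147, 135, 131, 133, 138, 141, 146, 157, 151, 131, 122]
215 [62, 62, 62, 63, 64, 64, 63, 63, 63, 64, 87, 143, 182, 188, 167, 149, 151, 153, 153, 154, 150, 134, 125]
230 [96, 95, 95, 97, 96, 94, 92, 91, 91, 93, 100, 125, 149, 155, 147, 146, 152, 153, 153, 154, 154, 140, 126]
340 [60, 68, 74, 74, 75, 75, 74, 74, 77, 79, 81, 84, 90, 108, 135, 157, 163, 144, 128, 127, 127, 127, 125]
350 [56, 57, 57, 54, 53, 56, 58, 58, 59, 59, 60, 64, 89, 147, 194, 209, 203, 163, 131, 129, 134, 135, 129]
360 [55, 55, 54, 53, 53, 55, 56, 57, 59, 61, 65, 77, 114, 177, 214, 216, 207, 168, 134, 132, 150, 151, 133]
370 [57, 57, 57, 55, 56, 58, 61, 65, 75, 100, 125, 142, 165, 192, 199, 196, 186, 159, 131, 118, 121, 122, 119]
```

Run:
```python
from h import *
p=read_camera("side"); t=read_camera("top")
f=lambda a,b:(262+(a+.5)/8-.5,203+(b+.5)/8-.5)
I=cv2.resize(p["color"][203:273,262:332],None,fx=8,fy=8,interpolation=cv2.INTER_CUBIC)
d=I.astype(int); m=((d[:,:,2]-d[:,:,0])>8)&(d.max(2)<170)&(d.max(2)>100); m[:372]=0
m[:, :180]=0; m[:,405:]=0
n,l,st,ce=cv2.connectedComponentsWithStats(m.astype(np.uint8)); k=1+np.argmax(st[1:,4]); print("disc bbox",st[k])
c=max(cv2.findContours((l==k).astype(np.uint8),0,1)[0],key=cv2.contourArea); h=cv2.convexHull(c)
e=cv2.fitEllipse(h); print(e); 
print("collar side",onz(p,*f(*e[0]),.064).round(4), "diam",e[1][1]/8/577)
g=lambda P:((proj(p,P)+.5-[262,203])*8-.5).round(0)
for C in((.538,.0082),(.538,.0105)):
    a=np.array([g([C[0]+.0215*np.cos(q),C[1]+.0215*np.sin(q),.064]) for q in np.linspace(0,6.28,60)]); print(C,"pred",a.min(0),a.max(0),"spindle top",g([*C,.081]),"base",g([*C,.064]))
print("collar top",onz(t,205+646.5/5.9-.5,240+269/5.9-.5,.064).round(4), "spindle tip top",onz(t,205+640/5.9-.5,240+268/5.9-.5,.081).round(4))
```

```text
disc bbox [  191   390   203   144 18383]
((291.2608642578125, 461.998779296875), (147.00604248046875, 203.25160217285156), 88.85368347167969)
collar side [0.5379 0.0092 0.064 ] diam 0.0440319762072902
(0.538, 0.0082) pred [197. 399.] [384. 533.] spindle top [289. 412.] base [291. 465.]
(0.538, 0.0105) pred [200. 392.] [387. 526.] spindle top [292. 406.] base [294. 458.]
collar top [0.5374 0.0077 0.064 ] spindle tip top [0.5376 0.0102 0.081 ]
```

```bash
python3 - <<'E' | tail -3
from m import *
T["color"]=cv2.imread("pics/top0.png")[:,:,::-1]; S["color"]=cv2.imread("pics/side0.png")[:,:,::-1]
Ms=masks()
for w in((0,),(1,),(0,1)):
    b=None
    for y in np.radians([-108,-114,-120]):
        def cost(p): return sum(1-(Ms[i][2]&(k:=rend(Ms[i][0],p,BAR,8,Ms[i][1]))).sum()/max(1,(Ms[i][2]|k).sum()) for i in w)
        o=minimize(cost,[.54,-.248,y],method="Nelder-Mead",options=dict(initial_simplex=[[.54,-.248,y],[.546,-.248,y],[.54,-.242,y],[.54,-.248,y+.15]]))
        if b is None or o.fun<b.fun:b=o
    print(w,b.x[:2].round(4),np.degrees(b.x[2]).round(1),round(b.fun,3))
E
```

```text
(0,) [ 0.5425 -0.2483] -114.9 0.112
(1,) [ 0.5425 -0.2484] -108.8 0.21
(0, 1) [ 0.5425 -0.2484] -113.8 0.343
```

The knob may sit up to 4 mm off in the hand, or the side view may be biased. I'll descend gently at the TCP-based estimate and watch the force.

Emit:
{"method": "drive_tool", "body": {"rows": [[0,0,0,0.0006,-0.001,0.01,0],[0,0,0,0,0,0.01,0],[0,0,0,0,0,0.003,0],[0,0,0,0,0,0.002,0],[0,0,0,0,0,0.002,0],[0,0,0,0,0,0.002,0],[0,0,0,0,0,0,0]]}}

```text
time: 6.32
tool_pos: [0.5384, 0.0098, 0.1296]
tcp_rot: [-2.077, -2.356, 0.001]
wrist_force: [-0.2, 1.0, -0.8]
width: 0.13
grip_force: 42.4
```

Emit:
{"method": "drive_tool", "body": {"rows": [[0,0,0,0,0,0.002,0],[0,0,0,0,0,0.002,0],[0,0,0,0,0,0,0]]}}

```text
time: 6.57
tool_pos: [0.5386, 0.0096, 0.1258]
tcp_rot: [2.077, 2.357, -0.0]
wrist_force: [0.5, -0.8, -0.2]
width: 0.128
grip_force: 42.4
```

Emit:
{"method": "drive_tool", "body": {"rows": [[0,0,0,0,0,0.002,0],[0,0,0,0,0,0.002,0],[0,0,0,0,0,0,0]]}}

```text
time: 6.82
tool_pos: [0.5393, 0.0096, 0.1235]
tcp_rot: [2.077, 2.356, 0.001]
wrist_force: [-2.0, -0.8, 7.7]
width: 0.127
grip_force: 43.5
```

Emit:
{"method": "drive_tool", "body": {"rows": [[0,0,0,0,0,0.002,0],[0,0,0,0,0,0.002,0],[0,0,0,0,0,0,0]]}}

```text
time: 7.07
tool_pos: [0.5383, 0.0089, 0.1178]
tcp_rot: [2.077, 2.357, -0.002]
wrist_force: [-1.0, -3.8, 1.4]
width: 0.127
grip_force: 42.6
```

Contact near 0.1235, then it slipped in at 0.1178, with a small lateral push. I continue down, shifting slightly to −y.

Emit:
{"method": "drive_tool", "body": {"rows": [[0,0,0,-0.0007,0,0.002,0],[0,0,0,0,0,0.002,0],[0,0,0,0,0,0.001,0],[0,0,0,0,0,0,0]]}}

```text
time: 7.4
tool_pos: [0.5383, 0.0087, 0.1128]
tcp_rot: [-2.077, -2.356, 0.002]
wrist_force: [-2.0, -4.6, 2.9]
width: 0.127
grip_force: 42.9
```

Emit:
{"method": "drive_tool", "body": {"rows": [[0,0,0,0,0,0.001,0],[0,0,0,0,0,0.001,0],[0,0,0,0,0,0,0]]}}

```text
time: 7.65
tool_pos: [0.5384, 0.0086, 0.1127]
tcp_rot: [-2.077, -2.356, 0.002]
wrist_force: [-8.3, -4.5, 14.5]
width: 0.127
grip_force: 44.5
```

It stopped at TCP z 0.1127 = 0.064 + 0.0487, so the knob is fully down. I release and rise.

Emit:
{"method": "drive_tool", "body": {"rows": [[0,0,0,0,0,-0.002,0.5],[0,0,0,0,0,0,0.5],[0,0,0,0,0,0,0.5],[0,0,0,0,0,0,0.5],[0,0,0,0,0,-0.02,0.5],[0,0,0,0,0,-0.03,0.5],[0,0,0,0,0,-0.04,0.5],[0,0,0,0,0,-0.03,0.5]]}}

```text
time: 8.32
tool_pos: [0.5389, 0.0093, 0.2346]
tcp_rot: [-2.077, -2.357, -0.001]
wrist_force: [0.5, 0.6, 0.7]
width: 0.502
grip_force: 0.0
```

Emit:
{"method": "drive_tool", "body": {"rows": [[0,0,7,0,0,0,0.5],[0,0,7,0,0,0,0.5],[0,0,7,0,0,0,0.5],[0,0,7,0,0,0,0.5],[0,0,7,0,0,0,0.5],[0,0,7,0,0,0,0.5],[0,0,7,0,0,0,0.5],[0,0,7,0,0,0,0.5]]}}

```text
time: 8.98
tool_pos: [0.5386, 0.0093, 0.2324]
tcp_rot: [-2.943, -1.096, 0.001]
wrist_force: [0.6, -0.5, -0.1]
width: 0.499
grip_force: 0.0
```

Emit:
{"method": "drive_tool", "body": {"rows": [[0,0,7,0,0,0,0.5],[0,0,7,0,0,0,0.5],[0,0,7,0,0,0,0.5],[0,0,7,0,0,0,0.5],[0,0,7,0,0,0,0.5],[0,0,6,0,0,0,0.5],[0,0,0,0,0,0,0.5],[0,0,0,0,0,0,0.5]]}}

```text
time: 9.65
tool_pos: [0.5386, 0.0092, 0.2325]
tcp_rot: [-3.141, -0.01, 0.001]
wrist_force: [0.2, -0.0, -1.2]
width: 0.505
grip_force: 0.0
```

Run:
```python
from h import *
s=status.read_state(); print(s["tool_pos"],s["tcp_rot"],np.degrees(2*np.arctan2(s["tcp_rot"][1],s["tcp_rot"][0]))%360,s["q"].round(2),s["width"])
p=read_camera("side"); cv2.imwrite("pics/seat.png",cv2.resize(p["color"][130:300,210:410,::-1],None,fx=3.5,fy=3.5,interpolation=cv2.INTER_CUBIC))
```

```text
[0.53860958 0.00921657 0.23252163] [-3.14124273e+00 -1.02656963e-02  7.25153246e-04] 0.3744880809494475 [-0.03  0.02  1.92  0.    1.21  1.53] 0.505380777484359
```

View pics/seat.png

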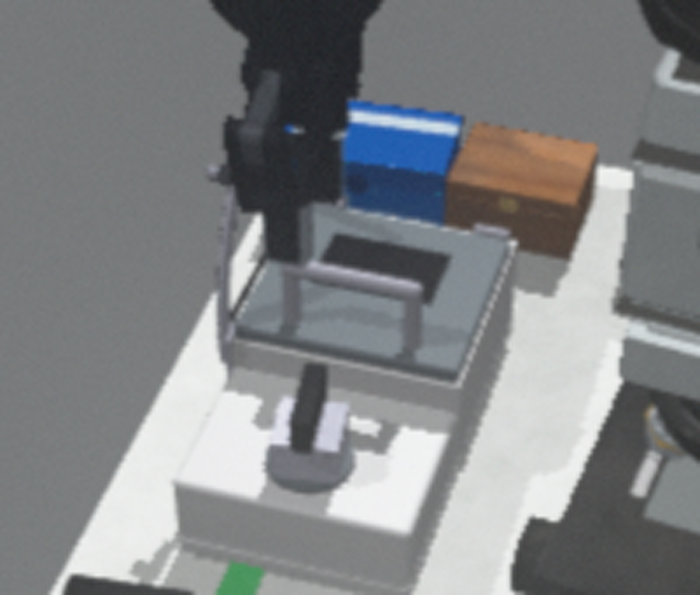

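The knob sits upright on the collar at (310,420) in this crop and the lid is shut. Now to the handle.

Emit:
{"method": "drive_tool", "body": {"rows": [[0,0,0,0,-0.026,0,0.4],[0,0,0,0,-0.025,0,0.4],[0,0,0,0,-0.025,0,0.4],[0,0,0,0,0,0,0.4],[0,0,0,0,0,0.03,0.4],[0,0,0,0,0,0.03,0.4],[0,0,0,0,0,0,0.4],[0,0,0,0,0,0,0.4]], "force": 60}}

```text
time: 10.37
tool_pos: [0.5366, 0.0846, 0.1711]
tcp_rot: [3.141, 0.007, -0.008]
wrist_force: [-0.4, 0.4, 0.6]
width: 0.402
grip_force: 0.0
```

Emit:
{"method": "drive_tool", "body": {"rows": [[0,0,0,0,0,0.02,0.4],[0,0,0,0,0,0.02,0.4],[0,0,0,0,0,0.006,0.4],[0,0,0,0,0,0,0.4],[0,0,0,0,0,0,0.2],[0,0,0,0,0,0,0.15]]}}

```text
time: 10.87
tool_pos: [0.5398, 0.085, 0.129]
tcp_rot: [-3.141, -0.006, -0.005]
wrist_force: [0.0, -2.7, -0.3]
width: 0.156
grip_force: 1.5
```

Emit:
{"method": "drive_tool", "body": {"rows": [[0,0,0,0,0,0,0],[0,0,0,0,0,0,0],[0,0,0,0,0,0,0],[0,0,0,0,0,0,0]]}}

```text
time: 11.2
tool_pos: [0.5398, 0.0834, 0.1291]
tcp_rot: [3.139, 0.006, 0.005]
wrist_force: [0.4, -5.9, 1.2]
width: 0.091
grip_force: 58.5
```

Gripped. Lifting along the arc.

Emit:
{"method": "drive_tool", "body": {"rows": [[0,0,0,0,-0.001,-0.005,0],[0,0,0,0,-0.002,-0.005,0],[0,0,0,0,-0.0027,-0.0047,0],[0,0,0,0,-0.0027,-0.0046,0],[0,0,0,0,-0.0031,-0.0044,0],[0,0,0,0,-0.0031,-0.0044,0],[0,0,0,0,-0.0035,-0.0041,0],[0,0,0,0,-0.0035,-0.004,0]]}}

```text
time: 11.87
tool_pos: [0.5399, 0.1049, 0.1649]
tcp_rot: [3.138, 0.007, 0.006]
wrist_force: [4.5, -8.6, -2.0]
width: 0.09
grip_force: 58.4
```

Emit:
{"method": "drive_tool", "body": {"rows": [[0,0,0,0,-0.0039,-0.0037,0],[0,0,0,0,-0.0039,-0.0037,0],[0,0,0,0,-0.0042,-0.0034,0],[0,0,0,0,-0.0042,-0.0033,0],[0,0,0,0,0,0,0],[0,0,0,0,0,0,0]]}}

```text
time: 12.37
tool_pos: [0.5401, 0.1206, 0.18]
tcp_rot: [3.137, 0.007, 0.007]
wrist_force: [1.2, -9.7, 3.2]
width: 0.086
grip_force: 59.0
```

Emit:
{"method": "drive_tool", "body": {"rows": [[0,0,0,0,-0.0042,-0.003,0],[0,0,0,0,-0.0043,-0.0028,0],[0,0,0,0,-0.0044,-0.0025,0],[0,0,0,0,-0.0044,-0.0024,0],[0,0,0,0,0,0,0],[0,0,0,0,0,0,0],[0,0,0,0,0,0,0]]}}

```text
time: 12.95
tool_pos: [0.5403, 0.1377, 0.1913]
tcp_rot: [3.137, 0.007, 0.008]
wrist_force: [1.6, -10.7, 6.0]
width: 0.087
grip_force: 59.1
```

Run:
```python
from h import *
s=status.read_state(); print(s["tool_pos"],s["wrist_force"],s["grip_force"])
p=read_camera("side"); t=read_camera("top")
a=cv2.resize(p["color"][150:250,250:330,::-1],None,fx=5.5,fy=5.5,interpolation=cv2.INTER_CUBIC)
b=cv2.resize(t["color"][240:345,210:330,::-1],(400,350),interpolation=cv2.INTER_CUBIC); b=cv2.copyMakeBorder(b,0,550-350,0,0,cv2.BORDER_CONSTANT)
z=np.hstack([a[:,:400],b]); cv2.imwrite("pics/fin.png",z); print(z.shape)
```

```text
[0.54031942 0.13769751 0.19134248] [  1.56478644 -10.66524698   6.03839377] 59.13482487201691
(550, 800, 3)
```

View pics/fin.png

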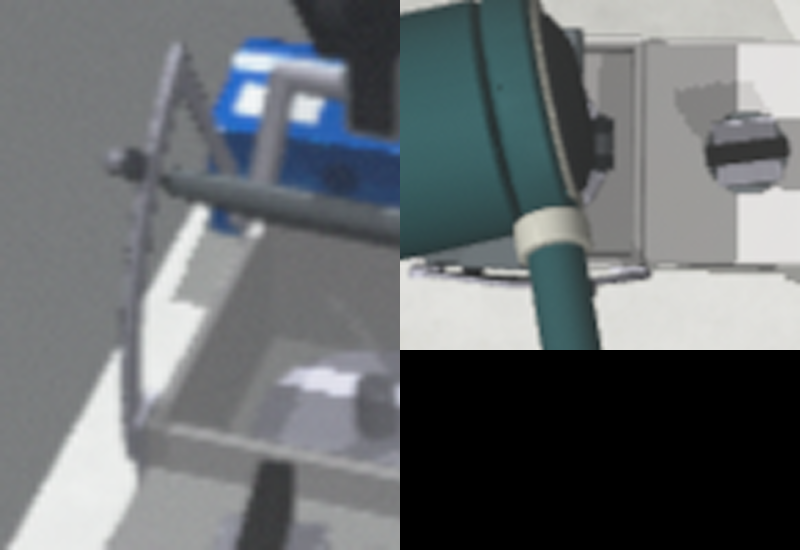

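The final crop shows the lid's front edge end at (165,182) and the clip at (130,162), so the pointer looks close to the clip. I'll quantify the lid angle by projection.

```bash
python3 - <<'E' | tail -12
from m import *
T["color"]=0
fi=lambda a,b:(250+(a+.5)/5.5-.5,150+(b+.5)/5.5-.5)
h=W(P,(0,.095,.083)); 
c=[onz(T,*t(458,70),.088),onz(T,*t(458,463),.088)]; print("lid corners",np.round(c,4),"rel hinge y",[x[1]-h[1] for x in c])
c2=[onz(S,*s(458,322),.088),onz(S,*s(213,278),.088)]; print("side lid corners",np.round(c2,4))
r=h[1]-(c[0][1]+c[1][1])/2; xf=c[1][0]; print("r",r)
def pt(x,a,r,u): return np.array([x,h[1]-r*np.cos(a)-u*np.sin(a)*-1*0-u*-np.sin(a)*1 if 0 else h[1]-r*np.cos(a)+u*np.sin(a),h[2]+r*np.sin(a)+u*np.cos(a)])
for a in(.65,.7,.75,.8,.85):
    A=[proj(S,pt(x,a,r,.005)) for x in(xf,P[0]+.02)]; Bt=proj(S,pt(P[0]-.068,a,.110,0))
    g=lambda u:((u+.5-[250,150])*5.5-.5).round(0)
    print(a,"top edge",g(A[0]),g(A[1]),"tip",g(Bt),"clipcentre r.122",g(proj(S,pt(P[0]-.073,a,.122,0))))
E
```

```text
clip tri [0.4651 0.0994 0.1691] angle 0.7581913535867558 0.12522524213797065
index [0.71518278] [-4.1 -3.1  5.   3.9]
lid corners [[0.6005 0.0678 0.088 ]
 [0.4763 0.0679 0.088 ]] rel hinge y [np.float64(-0.12251356036637412), np.float64(-0.12241877272619575)]
side lid corners [[0.6041 0.0713 0.088 ]
 [0.4766 0.0682 0.088 ]]
r 0.12246616654628494
0.65 top edge [163. 193.] [398. 236.] tip [155. 205.] clipcentre r.122 [131. 202.]
0.7 top edge [166. 175.] [402. 217.] tip [158. 189.] clipcentre r.122 [134. 184.]
0.75 top edge [170. 157.] [405. 199.] tip [161. 173.] clipcentre r.122 [137. 166.]
0.8 top edge [174. 139.] [409. 181.] tip [164. 157.] clipcentre r.122 [140. 148.]
0.85 top edge [178. 121.] [413. 163.] tip [167. 141.] clipcentre r.122 [144. 130.]
```

In the same camera the lid reads about 0.72 and the clip about 0.76. I'll raise it by 0.04 rad.

Emit:
{"method": "drive_tool", "body": {"rows": [[0,0,0,0,-0.0022,-0.001,0],[0,0,0,0,-0.0023,-0.001,0],[0,0,0,0,0,0,0],[0,0,0,0,0,0,0],[0,0,0,0,0,0,0],[0,0,0,0,0,0,0]]}}

```text
time: 13.65
tool_pos: [0.5404, 0.1418, 0.1933]
tcp_rot: [3.136, 0.007, 0.008]
wrist_force: [1.3, -11.4, 5.8]
width: 0.086
grip_force: 59.1
```

Run:
```python
from h import *
# lid's upper edge at crop columns 260/350 vs before; clip blob centre
o=cv2.imread("pics/fin.png").astype(int)
p=read_camera("side"); cv2.imwrite("after.png",p["color"][:,:,::-1]); a=cv2.resize(p["color"][150:250,250:330,::-1],None,fx=5.5,fy=5.5,interpolation=cv2.INTER_CUBIC).astype(int)
for c in(180,200,380):
    for im in(o,a): print(c,im[140:240:4,c].sum(1).tolist())
for im in(o,a):
    r=im[130:200,90:150].max(2); y,x=np.where(r<75); print("clip",x.mean()+90,y.mean()+130,len(x))
t=read_camera("top"); s=status.read_state(); print(s["tool_pos"],s["wrist_force"],s["joint_vel"].round(4),s["grip_force"],s["time"])
```

```text
180 [365, 367, 366, 364, 365, 362, 340, 324, 344, 327, 293, 271, 246, 238, 275, 342, 358, 363, 366, 366, 381, 423, 486, 576, 625]
180 [365, 364, 368, 374, 373, 347, 315, 289, 267, 239, 249, 298, 349, 375, 373, 364, 362, 363, 365, 362, 384, 427, 485, 575, 622]
200 [341, 353, 365, 366, 358, 356, 359, 358, 336, 328, 317, 297, 277, 242, 238, 290, 452, 621, 700, 697, 676, 657, 655, 640, 567]
200 [345, 359, 366, 364, 358, 362, 343, 310, 292, 269, 236, 211, 211, 305, 465, 599, 669, 695, 696, 694, 674, 658, 652, 640, 570]
380 [284, 302, 269, 219, 201, 195, 197, 200, 203, 205, 203, 204, 211, 218, 219, 222, 236, 274, 302, 289, 280, 265, 244, 223, 197]
380 [318, 310, 269, 222, 202, 197, 198, 198, 199, 208, 209, 204, 214, 252, 283, 283, 280, 278, 266, 234, 201, 185, 187, 184, 189]
clip 134.65543071161048 168.23595505617976 267
clip 135.014440433213 167.96028880866425 277
[0.54037279 0.1417357  0.19331491] [  1.48281282 -12.08974099   5.18477024] [ 0.0005  0.0013  0.0011 -0.0005  0.0002 -0.0005] 59.12663519382477 13.75
```

The lid now reads about 0.76 rad, matching the clip at 0.75–0.77. The clip hasn't moved and the arm is steady, so I hand in.

```bash
python3 -c "
from workcell import workorder
print(workorder.finish_job())"
```

```text
the job is handed in; nothing more can be done
None
```

The job is handed in: the middle-sized knob is fully down on the spindle and released, and the gripper is holding the lid at about 0.76 rad against a clip I measured at 0.75–0.77 rad. `finish_job()` returned no pass/fail result.

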